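# Put the fork away and hand over the peeler

### The job

A fork has been dropped across the wooden cutlery block, on top of the peeler: lay it, without dropping it, flat on the bottom of the block's empty middle pocket, its tines pointing the same way as those of the small fork already in the block. Then take the peeler out and finish while holding it out still to your colleague by its blade end, handle free: level, right way up, its middle 20 cm above the middle of the chopping board's broad part, lying along the board with its handle pointing the way the board's handle points. Leave the small fork, the potatoes and everything else where they are.

Things in the scene. Friction and masses are not known exactly. Their poses are not given: they have to be found in the camera images.
- block: pale beech cutlery block, fixed, 240 x 196 x 26 mm high, with three straight flat pockets side by side along its x axis, centres at y = +66, 0, -66 mm, each 220 mm long, 40 mm wide, 18 mm deep (bottom 8 mm above the worktop). A finger scoop, as deep as the pockets, cuts through all walls from x = -50 to +50 mm. Origin: centre of the underside; +x along the pockets, away from the robot
- mid_pocket (a point): centre of the bottom of the middle pocket, which is empty at the start; axes as the block's. Here in the scoop fingers can reach down beside a tool; it is 66 mm to the middle of the neighbouring tools
- fork: loose steel table fork, 204 x 28 x 18 mm, 40 g, at the start across the tops of the block's near walls, over the peeler's handle, tines roughly to the left. Origin: centre of its underside; +x along it to the tines, z up. Fingers meet it as a solid bar 26 mm wide and 17 mm high at its middle (wider than its neck looks); centre of mass 10 mm from the origin towards the tines
- fork_tines (a point): point near the tips of the loose fork's tines, 85 mm from its origin
- peeler: peeler, 170 x 25 x 18 mm, 80 g, in the left or right pocket, blade to the block's far end. Origin: midway along it, on the underside; +x to the blade's tip, z up as it lies. Green handle x = -85 to 20 mm, 24 wide, 16 high, tapering to 14 x 12 mm; steel blade x = 20 to 85 mm, 14 wide, 3 thick, its upper side 5 mm above the underside. Centre of mass at x = -28 mm: grip firmly, 60 to 70 N
- peeler_handle (a point): point on the peeler's handle, 15 mm from its end, at x = -70 mm of the peeler. (To hand the peeler over, grip it across where blade and handle meet or beyond, x = 20 to 35 mm; that part lies over the block's scoop and is 14 mm wide)
- small_fork: small steel fork, 196 x 27 x 15 mm, in the other outer pocket, its tines to the far (+x) end of the block; stays there. Origin: centre of its underside; +x to the tines
- board: wooden paddle chopping board, fixed, 15 mm thick, broad part 150 (x) x 180 (y) mm, with a handle 56 mm wide that reaches 50 mm farther at its -y edge (right, where the colleague stands) and has a hanging hole. Origin: centre of the broad part's underside; the handle points along -y; z up
- board_mid (a point): middle of the top of the board's broad part; axes as the board's
- potato_1: potato, 74 x 50 x 48 mm, on the far left of the board; origin: centre of its underside
- potato_2: potato, 66 x 47 x 45 mm, on the far right of the board's broad part; origin: centre of its underside
- mug: light blue mug, 95 mm high, 83 mm across, behind the block; origin: on its underside, about 15 mm from the mug's centre towards the handle
- spice_jar: glass spice jar with a red cap, 41 mm across, 105 mm high, left behind the block; origin: centre of its underside
- pen: white pen, 145 mm long, 11 mm thick, lying near the front edge of the worktop; origin: centre of its underside
- peg: wooden clothes peg, 72 x 15 x 12 mm, lying near the front edge; origin: centre of its underside

How it is judged:
On the way, in this order (a step that is already met when the one before it is completed fails the run):
1. the fork lies let go, flat on the bottom of the middle pocket, tines to the far end (x of fork in the frame of mid_pocket between -0.014 and 0.014 m and y of fork in the frame of mid_pocket between -0.01 and 0.01 m and z of fork in the frame of mid_pocket between -0.004 and 0.005 m and angle between fork's own z axis and vertical below 0.12 rad and x of fork_tines in the frame of block above 0.05 m and contact force between the fingers and fork below 0.1 N and linear speed of fork below 0.02 m/s), for 0.3 s.
2. the peeler is held clear above the block (contact force between the fingers and peeler above 1 N and z of peeler in the frame of block above 0.06 m), for 0.2 s.
At the end, for the whole second after the job is handed in: fork released flat in the middle pocket (14 mm along, 10 across, 5 up), tines far; peeler gripped ahead of its middle, still, carried by the fingers alone, within 40 mm of the board's middle, 170 to 230 mm above it, level and along the board to 15 degrees, handle to handle (all of step 1 and contact force between the fingers and peeler above 1 N and x of the grasp point in the frame of peeler above 0 m and horizontal distance between peeler and board_mid below 0.04 m and z of peeler in the frame of board_mid between 0.17 and 0.23 m and angle between peeler's own z axis and vertical below 0.26 rad and angle between the x axis of peeler and the y axis of board, either way round below 0.26 rad and y of peeler_handle in the frame of board_mid below -0.02 m and contact force between peeler and board below 0.1 N and contact force between peeler and block below 0.1 N and linear speed of peeler below 0.03 m/s and angular speed of peeler below 0.3 rad/s); the arm keeps its last pose, push and grip.
It fails at once if the fork is let go in the air, over 24 mm above the block's top (contact force between the fingers and fork below 0.05 N and z of fork in the frame of block above 0.05 m).
It fails at once if the small fork, a potato, the mug, the spice jar, the pen or the peg is shifted by over 25 mm (distance of any of small_fork, potato_1, potato_2, mug, spice_jar, pen, peg from where it was at the start of the episode above 0.025 m).
It also fails if it takes over 50 s, if anything falls off the work surface, if the arm or the gripper's body presses on something with over 40 N, if the wrist force passes 120 N, or if a joint passes its speed limit or range.

### The arm

A 7-joint arm with a two-finger parallel gripper is mounted at the origin on a cart in front of the work surface, level with it; the furniture and walls round the work are solid. World frame = base frame: x ahead of the robot, y to its left, z up, the work surface at z = 0. Lengths are in m, angles in rad, forces in N, time in s.
With the tool pointing down it reaches from about 0.425 to 0.825 m from the base axis. Payload 3.6 kg.
Tool frame: the origin (TCP) lies midway between the tips of the shut fingers; the grasp point (between the pads) lies 19 mm behind it (bot.hold_point_z is the distance from the TCP to the grasp point, in m); z points along the fingers, y is the line along which they close (so a half turn about z gives the same grasp; the last joint's range is limited). The gripper opens to 85 mm and grips with 20 to 120 N. Pads are 22 mm wide; open, the fingers measure 114 mm over their backs; the gripper's body (76 mm by 85 mm) begins 54 mm behind the grasp point. The pads swing forward as they close: fully open they stand 13 mm farther back than shut.
Start: joints at [1.298, 0.615, -0.013, 1.423, 0.008, 1.103, -0.04], TCP at [0.159, -0.63, 0.193] pointing down, gripper open.
Joint ranges: [-3.12, 3.12], [-0.3, 2.06], [-1.34, 1.32], [0.26, 2.42], [-1.36, 4.5], [0.01, 1.98], [-2.84, 2.84]. Speed limits (rad/s): [2.79, 2.79, 3.14, 3.14, 3.14, 3.14, 3.14].

### API

Orientations are given as a rotation vector (axis times angle).
In Python, from station import bot gives the robot as it stands. The module is installed in compiled form; this text tells all that it offers.
- The arm moves only by the tool arm_command, never from a script. Its argument "targets" is a list of rows, each an object of numbers: "tx", "ty", "tz": the shift along the tool's x, y, z in cm; "rx", "ry", "rz": the turn, a rotation vector about the tool's x, y, z in rad; "hand": the finger opening in cm, from 0 to 8.54. A call has 1 to 12 rows; each row shifts and turns the commanded pose from where the row before left it, along the tool's axes as they then stand; what a row does not reach is not made up. A row lasts 1/8 s, in which the tool goes at most 62.5 mm and 10.7 degrees, less where a joint would pass 70% of its speed; a pose out of reach is approached as far as the arm can. A call with a gripper value outside its range is refused whole. The fingers move at their own pace and stop on an object; "newtons" is the grip in N (left out, the last holds). Time passes only in rows, so rows that do not move let the fingers close. It gives the time, the measured TCP pose, the force, the opening and the grip force at its end, in the units of the state.
- bot.read_state(): the state, without advancing time (a new reading comes with each control period).
- bot.read_camera(name): name is "scene" or "top" or "wrist"; returns a dict with "image" (420x560x3 uint8, red, green, blue), "intrinsics" (3x3 intrinsics, pixels), "position" and "attitude" of the camera in the world. Camera axes: x right, y down, z forward; pixel columns grow to the right and rows downward; lengths in m; the calibration is good to about 2 mm. A picture is of the moment at which its call begins. There is no depth.
- bot.job_done(): hands the job in; it is judged then, once.
The state is a dict: "time_s": time; "qpos": joint angles; "joint_velocities": joint speeds; "joint_efforts": joint torques, N m; "position": TCP position; "tcp_rot": TCP orientation; "ft_force": force on the tool from outside, world axes, zero at the start; "torque": the same for the moment, N m; "grip_width": finger opening in m; "grip_force": force on a finger pad.
Only numpy, scipy, OpenCV 4.12 (cv2) and the standard library are available. Lean on these libraries where they do the work, as an engineer would, in place of code of your own. Each camera call takes 0.05 s, during which the arm holds its last target. There are 200 camera calls.

## Working session

There is one attempt and no reset: what is moved stays moved. The work goes in short steps, Python scripts to look and compute and a tool call to move; the robot and the scene stay as the last step left them, time stands still between calls to the robot, and variables do not carry over. Pictures are saved under pics/ and viewed, at most 10 in all, crops included, and the job is handed in when it is done.

Besides the shell and the picture viewer there is one more tool, called after "Request:" as a command line: name --argument value ..., lists and objects as JSON in quotes. arm_command: Moves the arm, as the interface text tells. Its arguments: {"type":"object","properties":{"targets":{"type":"array","items":{"type":"object","properties":{"tx":{"type":"number"},"ty":{"type":"number"},"tz":{"type":"number"},"rx":{"type":"number"},"ry":{"type":"number"},"rz":{"type":"number"},"hand":{"type":"number"}}}},"newtons":{"type":"number"}},"required":["targets"]}

```bash
mkdir -p pics
cat > h.py <<'E'
import numpy as np, cv2
from scipy.spatial.transform import Rotation as R
from station import bot
def cam(n):
    c=bot.read_camera(n); a=np.array(c["attitude"],float)
    c["R"]=a if a.shape==(3,3) else (R.from_rotvec(a).as_matrix() if a.size==3 else R.from_quat(a).as_matrix())
    c["p"]=np.array(c["position"]); c["K"]=np.array(c["intrinsics"]); return c
def save(c,f): cv2.imwrite(f,c["image"][:,:,::-1])
def ray(c,uv,z):
    d=c["R"]@np.linalg.inv(c["K"])@np.array([uv[0],uv[1],1.]); return c["p"]+d*(z-c["p"][2])/d[2]
def proj(c,P):
    q=c["K"]@(c["R"].T@(np.array(P)-c["p"])); return q[:2]/q[2]
E
python3 - <<'E'
from h import *
for n in("top","scene"):
    c=cam(n); save(c,f"pics/{n}0.png"); print(n,c["attitude"],c["p"],c["K"].tolist())
    np.savez(f"{n}0.npz",image=c["image"],R=c["R"],p=c["p"],K=c["K"])
s=bot.read_state(); print(s); print(bot.hold_point_z)
E
```

```text
top [-2.14746799  2.18587306 -0.11695148] [ 0.41729251 -0.01540845  1.32339341] [[534.277504040451, 0.0, 285.72720794008586], [0.0, 534.277504040451, 199.3597083081629], [0.0, 0.0, 1.0]]
scene [-0.87458035  2.44661603 -1.19514283] [0.07406058 0.61226941 0.69835708] [[398.33636401731934, 0.0, 281.9838768229387], [0.0, 398.33636401731934, 216.77151874078547], [0.0, 0.0, 1.0]]
{'time_s': 0.1, 'qpos': array([ 1.29748737,  0.6158065 , -0.01260887,  1.42473854,  0.0081214 ,
        1.10340156, -0.04038495]), 'joint_velocities': array([ 1.47814232e-03, -2.02837472e-04,  1.73065970e-03, -5.31895501e-03,
        7.31247700e-05,  1.46174466e-04, -1.15564823e-03]), 'joint_efforts': array([ 7.62696382e-04, -4.70383072e+01,  2.59836735e-01, -1.71570826e+01,
        1.00399702e-02,  5.86529743e-03,  8.87381528e-07]), 'position': array([ 0.15861283, -0.62955292,  0.19206454]), 'tcp_rot': array([-3.11542406e+00, -3.86553608e-01,  5.25958462e-04]), 'ft_force': array([0.0017419 , 0.15377268, 0.23476901]), 'torque': array([ 0.02076172,  0.01643962, -0.02765963]), 'grip_force': 0.0, 'grip_width': 0.08525022101796854}
0.0187
```

View pics/top0.png

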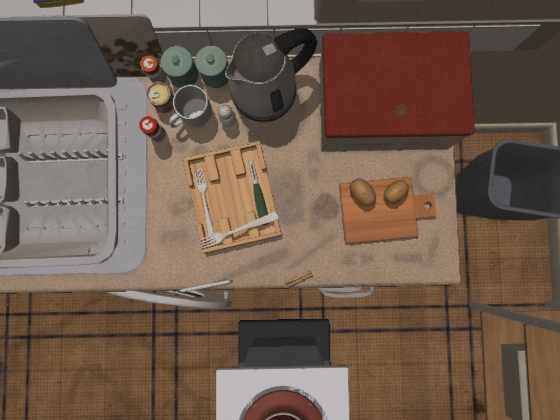

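View pics/scene0.png

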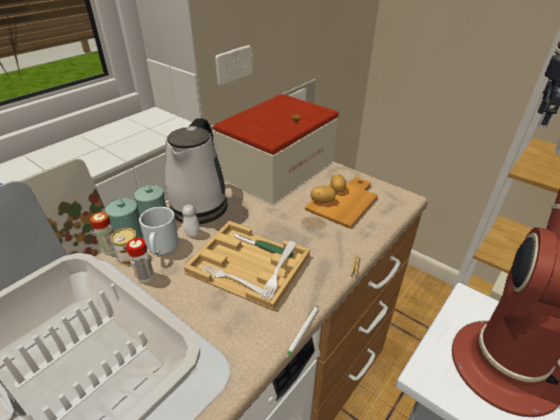

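The top view shows the block at about (232,196), with the small fork in the left pocket (205,205), the peeler in the right pocket (green at 261,205), the loose fork from (205,242) tines to (277,216) handle end, and the board at (380,210) with its handle to the right (425,206). Next I'll measure these from an enlarged crop.

Run:
```python
from h import *
c=dict(np.load("top0.npz")); im=c["image"]
crop=im[135:255,175:290]; cv2.imwrite("pics/crop0.png",cv2.resize(crop[:,:,::-1],None,fx=5,fy=5,interpolation=cv2.INTER_CUBIC))
hsv=cv2.cvtColor(im,cv2.COLOR_RGB2HSV)
def blob(m,box):
    k=np.zeros_like(m);x0,y0,x1,y1=box;k[y0:y1,x0:x1]=m[y0:y1,x0:x1]
    cs,_=cv2.findContours(k,cv2.RETR_EXTERNAL,cv2.CHAIN_APPROX_NONE); return max(cs,key=cv2.contourArea)
g=cv2.inRange(hsv,(45,60,20),(95,255,200))
b=blob(cv2.inRange(hsv,(5,150,60),(20,255,255)),(330,165,445,255))
q=blob(cv2.inRange(hsv,(10,85,100),(28,255,255)),(175,135,290,255))
for n,k,z in(("green",blob(g,(240,150,290,235)),.022),("board",b,.015),("block",q,.026)):
    r=cv2.minAreaRect(k); bp=cv2.boxPoints(r); P=np.array([ray(c,p,z)[:2] for p in bp])
    print(n,cv2.contourArea(k),r,"ctr",P.mean(0).round(4),"corners",P.round(4).tolist(), "sides",np.linalg.norm(P[1]-P[0]).round(4),np.linalg.norm(P[2]-P[1]).round(4))
```

```text
green 163.5 ((259.0294494628906, 199.61766052246094), (32.25723648071289, 8.00367546081543), 75.96376037597656) ctr [0.5578 0.0477] corners [[0.5942, 0.0664], [0.5987, 0.0473], [0.5213, 0.0291], [0.5168, 0.0481]] sides 0.0197 0.0796
board 2192.0 ((388.55279541015625, 208.72943115234375), (59.364688873291016, 92.43840789794922), 84.64418029785156) ctr [ 0.5307 -0.2701] corners [[0.5949, -0.1519], [0.6124, -0.3803], [0.4662, -0.387], [0.4491, -0.1613]] sides 0.229 0.1464
block 5135.5 ((229.38671875, 188.94308471679688), (82.64665985107422, 81.28328704833984), 76.86598205566406) ctr [0.5856 0.1197] corners [[0.6639, 0.2398], [0.7067, 0.0443], [0.5066, 0.0011], [0.4652, 0.1937]] sides 0.2001 0.2047
```

View pics/crop0.png

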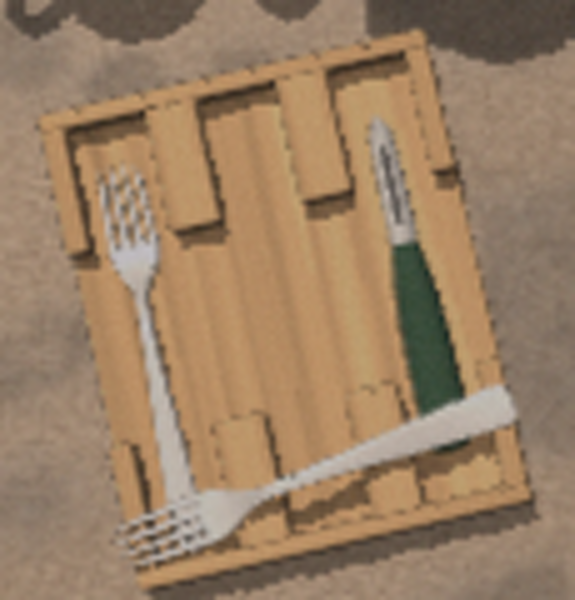

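The crop shows the block's corners at (40,120), (425,32), (535,498), (148,588), and the loose fork from its tine tips at (128,545) to its handle end at (512,402). The peeler's blade tip is at (378,122) and its handle end at about (453,450).

Run:
```python
from h import *
c=dict(np.load("top0.npz")); s=dict(np.load("scene0.npz"))
f=lambda u,v,z: ray(c,((u+.5)/5-.5+175,(v+.5)/5-.5+135),z)
C=[f(*p,.026) for p in((40,120),(425,32),(535,498),(148,588))]
ctr=np.mean(C,0); ax=(C[0]+C[1]-C[2]-C[3])/2; ay=(C[0]+C[3]-C[1]-C[2])/2
print("block",ctr,np.linalg.norm(ax),np.linalg.norm(ay),"yaw",np.arctan2(ax[1],ax[0]),np.arctan2(-ay[0],ay[1]))
t=f(128,545,.033);h=f(512,402,.036);d=t-h
print("fork",t,h,(t+h)/2,np.linalg.norm(d[:2]),"yaw",np.arctan2(d[1],d[0]))
t=f(378,122,.012);h=f(453,450,.016);d=t-h
print("peeler",t,h,(t+h)/2,np.linalg.norm(d[:2]),"yaw",np.arctan2(d[1],d[0]))
B=[ray(c,p,.015) for p in((340,183),(410,178),(416,238),(344,243))]
ax=(B[0]+B[1]-B[2]-B[3])/2; ay=(B[0]+B[3]-B[1]-B[2])/2
print("board",np.mean(B,0),np.linalg.norm(ax),np.linalg.norm(ay),np.arctan2(ax[1],ax[0]),np.arctan2(-ay[0],ay[1]), "hend",ray(c,(435.5,205.5),.015))
# check in scene view: fork ends & block
for P in C: print(proj(s,P).round(1))
print(proj(s,f(128,545,.033)),proj(s,f(512,402,.036)))
st=bot.read_state(); print(R.from_rotvec(st["tcp_rot"]).as_matrix().round(3))
```

```text
block [0.56716606 0.1135353  0.026     ] 0.23637996581299306 0.19322434306496966 yaw 0.22035576699090706 0.21080892889993347
fork [0.45247362 0.19011667 0.033     ] [0.51799304 0.00408208 0.036     ] [0.48523333 0.09709938 0.0345    ] 0.19723504567032768 yaw 1.909420332280856
peeler [0.66077508 0.06890517 0.012     ] [0.49650393 0.0336515  0.016     ] [0.5786395  0.05127834 0.014     ] 0.16801140438244552 yaw 0.21140012073922387
board [ 0.52679146 -0.24273294  0.015     ] 0.14827817175724156 0.1751257117051252 0.04688164124979731 0.052744440014634644 hend [ 0.53615047 -0.38580197  0.015     ]
[184.9 266.1]
[230.  220.3]
[310.6 247.8]
[274.7 301.6]
[264.74490018 297.06024517] [293.56194963 239.05103314]
[[ 0.97   0.244 -0.001]
 [ 0.244 -0.97   0.002]
 [-0.    -0.002 -1.   ]]
```

```bash
cat >> h.py <<'E'
def plan(wps):
    """wps: (x,y,z,toolx_yaw,nrows) with tool down; prints rows in tool axes from the measured pose"""
    s=bot.read_state(); p=np.array(s["position"]); M=R.from_rotvec(s["tcp_rot"]); out=[]
    for x,y,z,yaw,n in wps:
        G=R.from_matrix([[np.cos(yaw),np.sin(yaw),0],[np.sin(yaw),-np.cos(yaw),0],[0,0,-1]]); g=np.array([x,y,z]); p0,M0=p,M
        rv=(M0.inv()*G).as_rotvec()
        for i in range(1,n+1):
            t=(M.inv().apply(p0+(g-p0)*i/n-p)*100).round(2); r=(M.inv()*(M0*R.from_rotvec(rv*i/n))).as_rotvec().round(3)
            assert np.linalg.norm(t)<=6.25 and np.linalg.norm(r)<=.187,(t,r)
            p=p+M.apply(t/100); M=M*R.from_rotvec(r)
            row=dict(zip(("tx","ty","tz","rx","ry","rz"),[*t.tolist(),*r.tolist()])); out.append({k:v for k,v in row.items() if v})
    import json; print(len(out),json.dumps(out)); print("from",s["position"].round(4),s["tcp_rot"].round(3),"end",p.round(4))
E
python3 -c "
from h import *
plan([(.42,-.22,.2,1.0,11),(.485,.097,.16,1.909,7)])"
```

```text
18 [{"tx": 3.21, "ty": -3.03, "tz": -0.07, "rz": -0.068}, {"tx": 3.42, "ty": -2.8, "tz": -0.06, "rz": -0.069}, {"tx": 3.59, "ty": -2.57, "tz": -0.07, "rx": -0.001, "rz": -0.068}, {"tx": 3.77, "ty": -2.31, "tz": -0.06, "rz": -0.069}, {"tx": 3.91, "ty": -2.05, "tz": -0.07, "rz": -0.068}, {"tx": 4.05, "ty": -1.77, "tz": -0.07, "rz": -0.069}, {"tx": 4.15, "ty": -1.49, "tz": -0.07, "ry": -0.001, "rz": -0.068}, {"tx": 4.25, "ty": -1.21, "tz": -0.07, "rx": -0.001, "rz": -0.069}, {"tx": 4.32, "ty": -0.91, "tz": -0.07, "rz": -0.068}, {"tx": 4.38, "ty": -0.62, "tz": -0.08, "rz": -0.069}, {"tx": 4.4, "ty": -0.31, "tz": -0.07, "rz": -0.068}, {"tx": 4.31, "ty": -1.67, "tz": 0.57, "rz": -0.13}, {"tx": 4.49, "ty": -1.09, "tz": 0.57, "rz": -0.13}, {"tx": 4.6, "ty": -0.5, "tz": 0.57, "rz": -0.13}, {"tx": 4.62, "ty": 0.1, "tz": 0.57, "rz": -0.129}, {"tx": 4.57, "ty": 0.69, "tz": 0.58, "rz": -0.13}, {"tx": 4.45, "ty": 1.28, "tz": 0.57, "rz": -0.13}, {"tx": 4.24, "ty": 1.85, "tz": 0.57, "rz": -0.13}]
from [ 0.1586 -0.6296  0.1921] [-3.115e+00 -3.870e-01  1.000e-03] end [0.485  0.0971 0.16  ]
```

Request:
arm_command --targets '[{"tx":3.2,"ty":-3.0,"rz":-0.068},{"tx":3.4,"ty":-2.8,"rz":-0.068},{"tx":3.6,"ty":-2.6,"rz":-0.068},{"tx":3.8,"ty":-2.3,"rz":-0.068},{"tx":3.9,"ty":-2.1,"rz":-0.068},{"tx":4.0,"ty":-1.8,"rz":-0.068},{"tx":4.2,"ty":-1.5,"rz":-0.068},{"tx":4.3,"ty":-1.2,"rz":-0.068},{"tx":4.3,"ty":-0.9,"rz":-0.068},{"tx":4.4,"ty":-0.6,"rz":-0.068},{"tx":4.4,"ty":-0.3,"rz":-0.068}]'

```text
validation failed for argument at $.ta...
```

Request:
arm_command --targets '[{"tx":4.3,"ty":-1.7,"tz":0.4,"rz":-0.13},{"tx":4.5,"ty":-1.1,"tz":0.4,"rz":-0.13},{"tx":4.6,"ty":-0.5,"tz":0.4,"rz":-0.13},{"tx":4.6,"ty":0.1,"tz":0.4,"rz":-0.13},{"tx":4.6,"ty":0.7,"tz":0.4,"rz":-0.13},{"tx":4.4,"ty":1.3,"tz":0.4,"rz":-0.13},{"tx":4.2,"ty":1.8,"tz":0.4,"rz":-0.13},{}]'

```text
validation failed for argument at $.ta...
```

Run:
```python
from h import *
c=cam("wrist"); save(c,"pics/w1.png"); np.savez("w1.npz",image=c["image"],R=c["R"],p=c["p"],K=c["K"])
s=bot.read_state(); print(s["time_s"],s["position"],R.from_rotvec(s["tcp_rot"]).as_matrix().round(3).tolist(),c["p"])
```

```text
0.15 [ 0.15865045 -0.62966114  0.19219969] [[0.97, 0.244, -0.001], [0.244, -0.97, 0.002], [-0.0, -0.002, -1.0]] [ 0.23497366 -0.60915131  0.37333272]
```

View pics/w1.png

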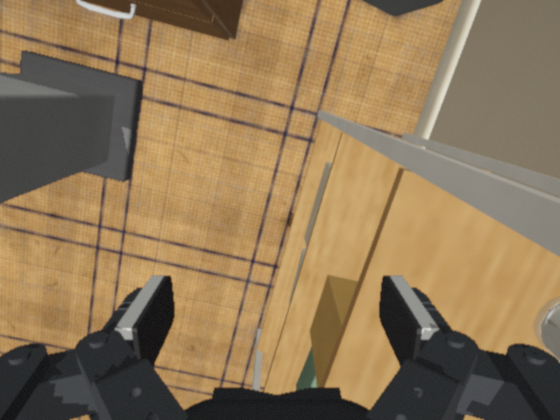

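The move was refused, so this picture only shows the floor and side shelf from the start pose, with the fingers at (145,310) and (410,310). I'll retry with every key filled in.

Request:
arm_command --targets '[{"tx":3.2,"ty":-3.0,"tz":0,"rx":0,"ry":0,"rz":-0.068,"hand":8.5},{"tx":3.4,"ty":-2.8,"tz":0,"rx":0,"ry":0,"rz":-0.068,"hand":8.5},{"tx":3.6,"ty":-2.6,"tz":0,"rx":0,"ry":0,"rz":-0.068,"hand":8.5},{"tx":3.8,"ty":-2.3,"tz":0,"rx":0,"ry":0,"rz":-0.068,"hand":8.5},{"tx":3.9,"ty":-2.1,"tz":0,"rx":0,"ry":0,"rz":-0.068,"hand":8.5},{"tx":4.0,"ty":-1.8,"tz":0,"rx":0,"ry":0,"rz":-0.068,"hand":8.5},{"tx":4.2,"ty":-1.5,"tz":0,"rx":0,"ry":0,"rz":-0.068,"hand":8.5},{"tx":4.3,"ty":-1.2,"tz":0,"rx":0,"ry":0,"rz":-0.068,"hand":8.5},{"tx":4.3,"ty":-0.9,"tz":0,"rx":0,"ry":0,"rz":-0.068,"hand":8.5},{"tx":4.4,"ty":-0.6,"tz":0,"rx":0,"ry":0,"rz":-0.068,"hand":8.5},{"tx":4.4,"ty":-0.3,"tz":0,"rx":0,"ry":0,"rz":-0.068,"hand":8.5}]'

```text
time_s: 1.52
position: [0.4219, -0.2194, 0.1931]
tcp_rot: [-2.759, -1.502, 0.0]
ft_force: [-0.1, -0.9, -0.2]
grip_width: 0.085
grip_force: 0.0
```

Request:
arm_command --targets '[{"tx":4.3,"ty":-1.7,"tz":0.4,"rx":0,"ry":0,"rz":-0.13,"hand":8.5},{"tx":4.5,"ty":-1.1,"tz":0.4,"rx":0,"ry":0,"rz":-0.13,"hand":8.5},{"tx":4.6,"ty":-0.5,"tz":0.4,"rx":0,"ry":0,"rz":-0.13,"hand":8.5},{"tx":4.6,"ty":0.1,"tz":0.4,"rx":0,"ry":0,"rz":-0.13,"hand":8.5},{"tx":4.6,"ty":0.7,"tz":0.4,"rx":0,"ry":0,"rz":-0.13,"hand":8.5},{"tx":4.4,"ty":1.3,"tz":0.4,"rx":0,"ry":0,"rz":-0.13,"hand":8.5},{"tx":4.2,"ty":1.8,"tz":0.4,"rx":0,"ry":0,"rz":-0.13,"hand":8.5},{"tx":0,"ty":0,"tz":0,"rx":0,"ry":0,"rz":0,"hand":6}]'

```text
time_s: 2.52
position: [0.4872, 0.1001, 0.1651]
tcp_rot: [-1.81, -2.565, -0.004]
ft_force: [-0.7, -1.2, 0.0]
grip_width: 0.0694
grip_force: 0.0
```

Run:
```python
from h import *
c=cam("wrist"); save(c,"pics/w2.png"); np.savez("w2.npz",image=c["image"],R=c["R"],p=c["p"],K=c["K"])
s=bot.read_state(); print(s["time_s"],s["position"],s["tcp_rot"],c["p"])
for n,P in dict(fork=(.4852,.0971,.035),tines=(.4525,.1901,.033),hend=(.518,.0041,.036),block=(.5672,.1135,.008),ptip=(.6608,.0689,.012)).items(): print(n,proj(c,P).round(0))
```

```text
2.575 [0.48706162 0.09696951 0.16483242] [-1.81687595e+00 -2.56162280e+00  1.41065823e-04] [0.46068932 0.17530956 0.34659424]
fork [273. 190.]
tines [273.  74.]
hend [273. 287.]
block [357. 195.]
ptip [423. 264.]
```

View pics/w2.png

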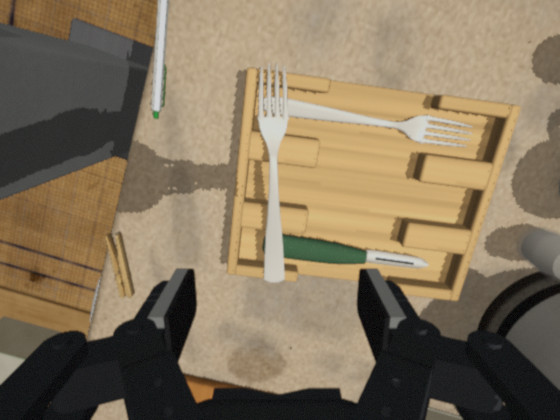

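The wrist view shows the fork from its tine tips at (272,66) to its handle end at (274,281). The block's corners are at (249,68), (517,105), (459,300) and (230,272), and the peeler runs from (265,248) to its tip at (428,265).

Run:
```python
from h import *
c=dict(np.load("w2.npz")); f=lambda u,v,z: ray(c,(u,v),z)
C=[f(*p,.026) for p in((517,105),(459,300),(230,272),(249,68))]
ctr=np.mean(C,0); ax=(C[0]+C[1]-C[2]-C[3])/2; ay=(C[0]+C[3]-C[1]-C[2])/2
print("block",ctr,np.linalg.norm(ax),np.linalg.norm(ay),np.arctan2(ax[1],ax[0]),np.arctan2(-ay[0],ay[1]))
for n,t,h in(("fork",f(272,66,.033),f(274,281,.036)),("peeler",f(428,265,.012),f(265,248,.016))):
    d=t-h; print(n,t,h,(t+h)/2,np.linalg.norm(d[:2]),np.arctan2(d[1],d[0]))
# contour precision for block in wrist view
```

```text
block [0.56783092 0.11859506 0.026     ] 0.23480147592810965 0.192855016561271 0.2091942773459276 0.22852958482195876
fork [0.45005004 0.19534688 0.033     ] [0.51690765 0.01105754 0.036     ] [0.48347885 0.10320221 0.0345    ] 0.19604209388569227 1.9188161441323635
peeler [0.66580019 0.069482   0.012     ] [0.4995025  0.03271587 0.016     ] [0.58265134 0.05109893 0.014     ] 0.17031344750254357 0.2175861294216131
```

```bash
python3 -c "
from h import *
plan([(.4843,.1002,.07,1.914,4),(.4843,.1002,.027,1.914,4)])"
```

```text
8 [{"tx": 0.1, "ty": -0.04, "tz": 2.37, "rz": -0.002}, {"tx": 0.09, "ty": -0.03, "tz": 2.37, "rz": -0.001}, {"tx": 0.1, "ty": -0.04, "tz": 2.37, "rx": -0.001, "ry": -0.001, "rz": -0.002}, {"tx": 0.1, "ty": -0.04, "tz": 2.37, "rz": -0.001}, {"tz": 1.08}, {"tz": 1.07}, {"tz": 1.08}, {"tz": 1.07}]
from [0.4871 0.097  0.1648] [-1.817 -2.562  0.   ] end [0.4843 0.1002 0.027 ]
```

Request:
arm_command --targets '[{"tx":0.1,"ty":-0.05,"tz":2.4,"rx":0,"ry":0,"rz":0,"hand":6},{"tx":0.1,"ty":-0.05,"tz":2.4,"rx":0,"ry":0,"rz":-0.005,"hand":6},{"tx":0.1,"ty":-0.05,"tz":2.4,"rx":0,"ry":0,"rz":0,"hand":6},{"tx":0.1,"ty":0,"tz":2.3,"rx":0,"ry":0,"rz":0,"hand":6},{"tx":0,"ty":0,"tz":1.1,"rx":0,"ry":0,"rz":0,"hand":6},{"tx":0,"ty":0,"tz":1.1,"rx":0,"ry":0,"rz":0,"hand":6},{"tx":0,"ty":0,"tz":1.0,"rx":0,"ry":0,"rz":0,"hand":6},{"tx":0,"ty":0,"tz":0.9,"rx":0,"ry":0,"rz":0,"hand":6},{"tx":0,"ty":0,"tz":0,"rx":0,"ry":0,"rz":0,"hand":6}]'

```text
time_s: 3.7
position: [0.4843, 0.0987, 0.0286]
tcp_rot: [-1.814, -2.564, 0.001]
ft_force: [-0.5, 0.4, -0.0]
grip_width: 0.06
grip_force: 0.0
```

Request:
arm_command --targets '[{"tx":0,"ty":0,"tz":0.1,"rx":0,"ry":0,"rz":0,"hand":4},{"tx":0,"ty":0,"tz":0,"rx":0,"ry":0,"rz":0,"hand":1},{"tx":0,"ty":0,"tz":0,"rx":0,"ry":0,"rz":0,"hand":1},{"tx":0,"ty":0,"tz":0,"rx":0,"ry":0,"rz":0,"hand":1},{"tx":0,"ty":0,"tz":0,"rx":0,"ry":0,"rz":0,"hand":1},{"tx":0,"ty":0,"tz":0,"rx":0,"ry":0,"rz":0,"hand":1}]' --newtons 50

```text
time_s: 4.45
position: [0.4847, 0.0988, 0.0282]
tcp_rot: [1.815, 2.564, 0.0]
ft_force: [-0.5, 0.4, 0.6]
grip_width: 0.0099
grip_force: 0.0
```

```bash
python3 -c "
from h import *
plan([(.4843,.1002,.09,1.914,3),(.5675,.116,.11,.215,11)])"
```

```text
14 [{"tx": 0.05, "tz": -2.06, "rz": -0.001}, {"tx": 0.05, "tz": -2.06, "rz": -0.002}, {"tx": 0.05, "ty": 0.01, "tz": -2.06, "rz": -0.001}, {"tx": -0.12, "ty": 0.76, "tz": -0.18, "rz": 0.154}, {"ty": 0.77, "tz": -0.18, "rz": 0.155}, {"tx": 0.12, "ty": 0.76, "tz": -0.19, "rz": 0.154}, {"tx": 0.23, "ty": 0.73, "tz": -0.18, "rz": 0.155}, {"tx": 0.34, "ty": 0.69, "tz": -0.18, "rz": 0.154}, {"tx": 0.45, "ty": 0.63, "tz": -0.18, "rz": 0.155}, {"tx": 0.54, "ty": 0.55, "tz": -0.18, "rz": 0.154}, {"tx": 0.61, "ty": 0.47, "tz": -0.19, "rz": 0.155}, {"tx": 0.68, "ty": 0.36, "tz": -0.18, "rz": 0.154}, {"tx": 0.73, "ty": 0.25, "tz": -0.18, "rz": 0.154}, {"tx": 0.75, "ty": 0.14, "tz": -0.18, "rz": 0.155}]
from [0.4847 0.0988 0.0282] [1.815 2.564 0.   ] end [0.5675 0.116  0.11  ]
```

Run:
```python
from h import *
c=cam("wrist"); w=c["image"]; np.savez("w3.npz",image=c["image"],R=c["R"],p=c["p"],K=c["K"])
s=cam("scene")["image"][200:330,180:320]; s=cv2.resize(s,(453,420),interpolation=cv2.INTER_CUBIC)
o=np.hstack([w[:, :],s]); o=cv2.resize(o,(800,int(420*800/o.shape[1]))); cv2.imwrite("pics/c3.png",o[:,:,::-1])
```

```text
(no output)
```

View pics/c3.png

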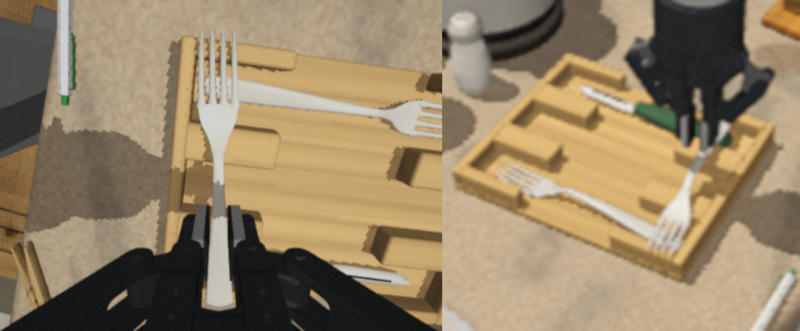

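The picture shows the closed fingers standing over the fork's handle side at (218,240) in the wrist half, with nothing gripped. I'll compare the projected TCP with where the fingertips appear.

Run:
```python
from h import *
c=dict(np.load("w3.npz")); s=bot.read_state(); p=s["position"]
print(p,c["p"],c["R"].round(3).tolist(),s["grip_width"])
for dz in(0,.0187,.04): print(dz,proj(c,p+[0,0,dz]))
print("fork mid",proj(c,(.4843,.1002,.035)),"tips",proj(c,(.451,.193,.033)),"hend",proj(c,(.5175,.0075,.036)))
sc=cam("scene"); print("scene tcp",proj(sc,p), "crop", (proj(sc,p)-[180,200])*800/1013*3.235+[442,0])
```

```text
[0.48469259 0.09875434 0.02814152] [0.45833219 0.17462547 0.20947019] [[0.943, 0.316, 0.102], [0.333, -0.897, -0.29], [-0.0, 0.308, -0.951]] 0.010070505924322404
0 [275.75951103 246.03285298]
0.0187 [275.69221889 261.15172124]
0.04 [275.59724555 282.48986426]
fork mid [275.94170934 248.69100059] tips [274.66965902  47.80016094] hend [276.7820436  395.85606165]
scene tcp [279.9808944  268.22113875] crop [697.42996517 174.2905302 ]
```

The visible fingertips sit about 19 mm above the nominal TCP, so they closed above the fork. I'll reopen and go lower while watching the force.

Request:
arm_command --targets '[{"tx":0,"ty":0,"tz":0,"rx":0,"ry":0,"rz":0,"hand":4.8},{"tx":0,"ty":0,"tz":0,"rx":0,"ry":0,"rz":0,"hand":4.8},{"tx":0,"ty":0,"tz":0,"rx":0,"ry":0,"rz":0,"hand":4.8},{"tx":0,"ty":0,"tz":0.3,"rx":0,"ry":0,"rz":0,"hand":4.8},{"tx":0,"ty":0,"tz":0.3,"rx":0,"ry":0,"rz":0,"hand":4.8}]'

```text
time_s: 5.22
position: [0.4846, 0.0987, 0.0219]
tcp_rot: [-1.815, -2.564, 0.0]
ft_force: [0.3, 0.4, 0.1]
grip_width: 0.0481
grip_force: 0.0
```

Request:
arm_command --targets '[{"tx":0,"ty":0,"tz":0.3,"rx":0,"ry":0,"rz":0,"hand":4.8},{"tx":0,"ty":0,"tz":0.2,"rx":0,"ry":0,"rz":0,"hand":4.8},{"tx":0,"ty":0,"tz":0,"rx":0,"ry":0,"rz":0,"hand":4.8}]'

```text
time_s: 5.6
position: [0.4845, 0.0988, 0.0169]
tcp_rot: [-1.814, -2.564, 0.0]
ft_force: [-0.3, 0.0, -0.5]
grip_width: 0.0481
grip_force: 0.0
```

Request:
arm_command --targets '[{"tx":0,"ty":0,"tz":0,"rx":0,"ry":0,"rz":0,"hand":1.5},{"tx":0,"ty":0,"tz":0,"rx":0,"ry":0,"rz":0,"hand":1.5},{"tx":0,"ty":0,"tz":0,"rx":0,"ry":0,"rz":0,"hand":1.5},{"tx":0,"ty":0,"tz":0,"rx":0,"ry":0,"rz":0,"hand":1.5}]' --newtons 50

```text
time_s: 6.1
position: [0.4847, 0.0988, 0.0172]
tcp_rot: [1.815, 2.564, 0.0]
ft_force: [-0.8, -0.1, -0.9]
grip_width: 0.0146
grip_force: 0.0
```

Run:
```python
from h import *
c=cam("wrist"); w=c["image"][150:420,140:420]; np.savez("w4.npz",image=c["image"],R=c["R"],p=c["p"],K=c["K"])
sc=cam("scene"); p=bot.read_state()["position"]; print("scene tcp",(proj(sc,p)-[240,220])*5,"wrist tcp",proj(c,p)*1.4-np.array([140,150])*1.4)
s=cv2.resize(sc["image"][220:300,240:320],(400,400),interpolation=cv2.INTER_CUBIC); w=cv2.resize(w,(392,378))
o=np.zeros((400,792,3),np.uint8); o[:378,:392]=w; o[:,392:]=s; cv2.imwrite("pics/c4.png",o[:,:,::-1])
```

```text
scene tcp [199.57984176 257.55053074] wrist tcp [190.12235151 134.40219184]
```

View pics/c4.png

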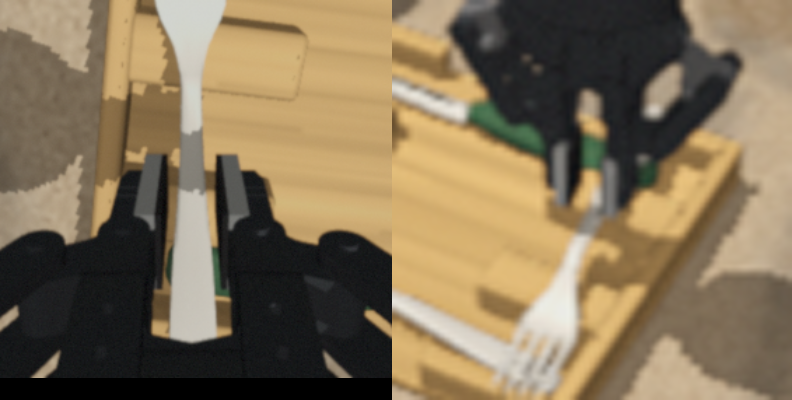

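The left half shows the pads' front edges at (155,155) and (230,155), either side of the fork's neck. The right half shows the fingertips at about (588,210), above the projected TCP at (591,257). I'll work out the tip height from both views.

Run:
```python
from h import *
c=dict(np.load("w4.npz")); sc=dict(np.load("scene0.npz")); s=bot.read_state(); p=s["position"]; M=R.from_rotvec(s["tcp_rot"]).as_matrix()
print(c["K"][0,0])
for h in(0,.01,.02,.03,.04):
    a=proj(sc,p-M[:,2]*h); b=proj(c,p-M[:,2]*h+M[:,0]*.011); b2=proj(c,p-M[:,2]*h)
    print(h,"scene crop",((a-[240,220])*5+[392,0]).round(),"wrist front",((b-[140,150])*1.4).round(),"mid",((b2-[140,150])*1.4).round())
# left/right pad edges width check
for h in(.0,.02,.03): print(h,[((proj(c,p-M[:,2]*h+M[:,0]*.011+M[:,1]*d)-[140,150])*1.4).round() for d in(-.0075,.0075)])
```

```text
356.30495534771256
0 scene crop [592. 258.] wrist front [190. 108.] mid [190. 134.]
0.01 scene crop [592. 243.] wrist front [190. 118.] mid [190. 145.]
0.02 scene crop [592. 227.] wrist front [190. 129.] mid [190. 157.]
0.03 scene crop [592. 212.] wrist front [190. 141.] mid [190. 171.]
0.04 scene crop [592. 196.] wrist front [190. 154.] mid [190. 185.]
0.0 [array([171., 108.]), array([209., 108.])]
0.02 [array([169., 129.]), array([211., 129.])]
0.03 [array([167., 141.]), array([213., 141.])]
```

Request:
arm_command --targets '[{"tx":0,"ty":0,"tz":0,"rx":0,"ry":0,"rz":0,"hand":4.4},{"tx":0,"ty":0,"tz":0,"rx":0,"ry":0,"rz":0,"hand":4.4},{"tx":0,"ty":0,"tz":0,"rx":0,"ry":0,"rz":0,"hand":4.4},{"tx":0,"ty":0,"tz":0.3,"rx":0,"ry":0,"rz":0,"hand":4.4},{"tx":0,"ty":0,"tz":0.3,"rx":0,"ry":0,"rz":0,"hand":4.4},{"tx":0,"ty":0,"tz":0.2,"rx":0,"ry":0,"rz":0,"hand":4.4}]'

```text
time_s: 6.95
position: [0.4846, 0.0988, 0.0088]
tcp_rot: [-1.815, -2.564, 0.0]
ft_force: [-0.6, -0.2, 0.4]
grip_width: 0.0441
grip_force: 0.0
```

Request:
arm_command --targets '[{"tx":0,"ty":0,"tz":0.2,"rx":0,"ry":0,"rz":0,"hand":4.4},{"tx":0,"ty":0,"tz":0.2,"rx":0,"ry":0,"rz":0,"hand":4.4},{"tx":0,"ty":0,"tz":0,"rx":0,"ry":0,"rz":0,"hand":4.4}]'

```text
time_s: 7.32
position: [0.4846, 0.0988, 0.005]
tcp_rot: [-1.815, -2.564, 0.0]
ft_force: [-0.4, -0.5, 0.1]
grip_width: 0.0437
grip_force: 0.0
```

Request:
arm_command --targets '[{"tx":0,"ty":0,"tz":0.2,"rx":0,"ry":0,"rz":0,"hand":4.4},{"tx":0,"ty":0,"tz":0.2,"rx":0,"ry":0,"rz":0,"hand":4.4},{"tx":0,"ty":0,"tz":0,"rx":0,"ry":0,"rz":0,"hand":1.5},{"tx":0,"ty":0,"tz":0,"rx":0,"ry":0,"rz":0,"hand":1.5},{"tx":0,"ty":0,"tz":0,"rx":0,"ry":0,"rz":0,"hand":1.5},{"tx":0,"ty":0,"tz":0,"rx":0,"ry":0,"rz":0,"hand":1.5}]' --newtons 50

```text
time_s: 8.07
position: [0.4848, 0.0988, 0.0012]
tcp_rot: [1.815, 2.564, 0.0]
ft_force: [0.2, 0.7, -1.1]
grip_width: 0.0146
grip_force: 0.0
```

Request:
arm_command --targets '[{"tx":0,"ty":0,"tz":0,"rx":0,"ry":0,"rz":0,"hand":4.4},{"tx":0,"ty":0,"tz":0,"rx":0,"ry":0,"rz":0,"hand":4.4},{"tx":0,"ty":0,"tz":0,"rx":0,"ry":0,"rz":0,"hand":4.4},{"tx":0,"ty":0,"tz":0.2,"rx":0,"ry":0,"rz":0,"hand":4.4},{"tx":0,"ty":0,"tz":0.2,"rx":0,"ry":0,"rz":0,"hand":4.4},{"tx":0,"ty":0,"tz":0,"rx":0,"ry":0,"rz":0,"hand":4.4}]'

```text
time_s: 8.82
position: [0.4845, 0.0987, -0.0031]
tcp_rot: [-1.815, -2.564, 0.001]
ft_force: [0.5, 0.2, -1.1]
grip_width: 0.0438
grip_force: 0.0
```

Run:
```python
from h import *
c=cam("wrist"); w=c["image"][120:420,140:420]; np.savez("w5.npz",image=c["image"],R=c["R"],p=c["p"],K=c["K"])
sc=cam("scene"); st=bot.read_state(); p=st["position"]; M=R.from_rotvec(st["tcp_rot"]).as_matrix()
for h in(0,.02,.03,.04,.05): print(h,[(proj(sc,p-M[:,2]*h+M[:,1]*d)*5-[1200,1100]+[392,0]).round().tolist() for d in(-.022,.022)],[((proj(c,p-M[:,2]*h+M[:,0]*.011+M[:,1]*d)-[140,120])*1.4).round().tolist() for d in(-.022,.022)])
s=cv2.resize(sc["image"][220:300,240:320],(400,400),interpolation=cv2.INTER_CUBIC); w=cv2.resize(w,(392,420))
o=np.zeros((420,792,3),np.uint8); o[:,:392]=w; o[:400,392:]=s; cv2.imwrite("pics/c5.png",o[:,:,::-1]); print(p,st["ft_force"])
```

```text
0 [[635.0, 299.0], [548.0, 275.0]] [[134.0, 150.0], [247.0, 151.0]]
0.02 [[636.0, 270.0], [548.0, 246.0]] [[128.0, 171.0], [253.0, 171.0]]
0.03 [[636.0, 255.0], [548.0, 231.0]] [[124.0, 183.0], [257.0, 183.0]]
0.04 [[637.0, 239.0], [548.0, 216.0]] [[120.0, 196.0], [261.0, 196.0]]
0.05 [[637.0, 224.0], [548.0, 201.0]] [[115.0, 212.0], [265.0, 212.0]]
[ 0.48464329  0.09881138 -0.00291571] [ 0.69269535 -0.08983036 -0.10459019]
```

View pics/c5.png

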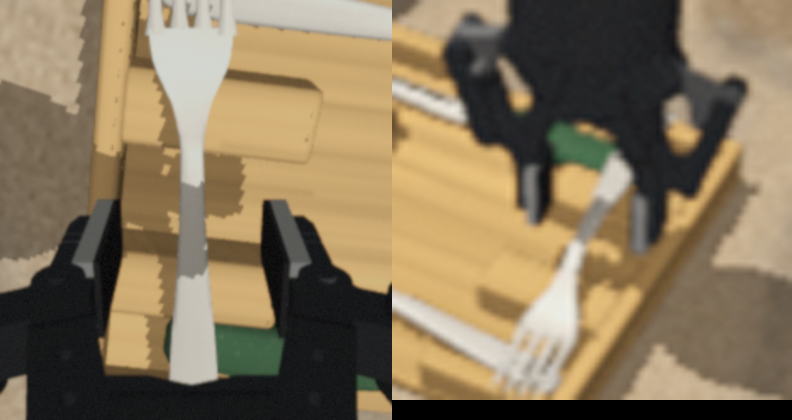

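The picture shows the fingers now either side of the fork, with wrist tips at (110,202) and (275,202) and scene tips at (537,222) and (645,250). That puts the tips about 35–40 mm above the reported TCP, at z of roughly 0.035. I'll close here.

Request:
arm_command --targets '[{"tx":0,"ty":0,"tz":0.3,"rx":0,"ry":0,"rz":0,"hand":4.4},{"tx":0,"ty":0,"tz":0,"rx":0,"ry":0,"rz":0,"hand":1.5},{"tx":0,"ty":0,"tz":0,"rx":0,"ry":0,"rz":0,"hand":1.5},{"tx":0,"ty":0,"tz":0,"rx":0,"ry":0,"rz":0,"hand":1.5},{"tx":0,"ty":0,"tz":0,"rx":0,"ry":0,"rz":0,"hand":1.5}]' --newtons 50

```text
time_s: 9.55
position: [0.4846, 0.0988, -0.0059]
tcp_rot: [-1.815, -2.564, 0.0]
ft_force: [0.1, 0.0, -1.3]
grip_width: 0.0165
grip_force: 43.0
```

Request:
arm_command --targets '[{"tx":0,"ty":0,"tz":0,"rx":0,"ry":0,"rz":0,"hand":4.2},{"tx":0,"ty":0,"tz":0,"rx":0,"ry":0,"rz":0,"hand":4.2},{"tx":0,"ty":0,"tz":0,"rx":0,"ry":0,"rz":0,"hand":4.2},{"tx":0,"ty":0,"tz":0.2,"rx":0,"ry":0,"rz":0,"hand":4.2},{"tx":0,"ty":0,"tz":0.2,"rx":0,"ry":0,"rz":0,"hand":4.2},{"tx":0,"ty":0,"tz":0,"rx":0,"ry":0,"rz":0,"hand":4.2}]'

```text
time_s: 10.3
position: [0.4845, 0.0987, -0.0101]
tcp_rot: [-1.815, -2.564, 0.001]
ft_force: [-0.5, 0.5, 0.1]
grip_width: 0.0418
grip_force: 0.0
```

Request:
arm_command --targets '[{"tx":0,"ty":0,"tz":0.2,"rx":0,"ry":0,"rz":0,"hand":1.5},{"tx":0,"ty":0,"tz":0,"rx":0,"ry":0,"rz":0,"hand":1.5},{"tx":0,"ty":0,"tz":0,"rx":0,"ry":0,"rz":0,"hand":1.5},{"tx":0,"ty":0,"tz":0,"rx":0,"ry":0,"rz":0,"hand":1.5}]' --newtons 50

```text
time_s: 10.8
position: [0.4848, 0.0988, -0.0115]
tcp_rot: [1.814, 2.564, 0.0]
ft_force: [-1.3, -0.5, 4.1]
grip_width: 0.0217
grip_force: 49.0
```

Request:
arm_command --targets '[{"tx":0,"ty":0,"tz":-0.2,"rx":0,"ry":0,"rz":0,"hand":1.5},{"tx":0,"ty":0,"tz":-0.2,"rx":0,"ry":0,"rz":0,"hand":1.5},{"tx":0,"ty":0.5,"tz":0,"rx":0,"ry":0,"rz":0,"hand":1.5},{"tx":0,"ty":0.5,"tz":0,"rx":0,"ry":0,"rz":0,"hand":1.5},{"tx":0,"ty":0.3,"tz":0,"rx":0,"ry":0,"rz":0,"hand":1.5},{"tx":0,"ty":0,"tz":0.2,"rx":0,"ry":0,"rz":0,"hand":1.5},{"tx":0,"ty":0,"tz":0.2,"rx":0,"ry":0,"rz":0,"hand":1.5},{"tx":0,"ty":0,"tz":0,"rx":0,"ry":0,"rz":0,"hand":1.5}]'

```text
time_s: 11.8
position: [0.4969, 0.103, -0.0115]
tcp_rot: [1.815, 2.564, -0.0]
ft_force: [-0.7, 0.1, 3.3]
grip_width: 0.0214
grip_force: 49.4
```

Request:
arm_command --targets '[{"tx":0,"ty":0,"tz":0,"rx":0,"ry":0,"rz":0,"hand":3.8},{"tx":0,"ty":0,"tz":0,"rx":0,"ry":0,"rz":0,"hand":3.8},{"tx":0,"ty":0,"tz":0,"rx":0,"ry":0,"rz":0,"hand":3.8},{"tx":0,"ty":0,"tz":0.2,"rx":0,"ry":0,"rz":0,"hand":3.8},{"tx":0,"ty":0,"tz":0.2,"rx":0,"ry":0,"rz":0,"hand":3.8},{"tx":0,"ty":0,"tz":0,"rx":0,"ry":0,"rz":0,"hand":3.8}]'

```text
time_s: 12.55
position: [0.4968, 0.1031, -0.0161]
tcp_rot: [-1.815, -2.564, 0.001]
ft_force: [-0.2, 0.2, 0.5]
grip_width: 0.038
grip_force: 0.0
```

Request:
arm_command --targets '[{"tx":0,"ty":0,"tz":0,"rx":0,"ry":0,"rz":0,"hand":1.5},{"tx":0,"ty":0,"tz":0,"rx":0,"ry":0,"rz":0,"hand":1.5},{"tx":0,"ty":0,"tz":0,"rx":0,"ry":0,"rz":0,"hand":1.5},{"tx":0,"ty":0,"tz":0,"rx":0,"ry":0,"rz":0,"hand":1.5}]'

```text
time_s: 13.05
position: [0.497, 0.1031, -0.0156]
tcp_rot: [1.815, 2.564, 0.0]
ft_force: [-0.4, 0.3, 3.8]
grip_width: 0.0222
grip_force: 49.0
```

```bash
cat >> h.py <<'E'
def forkrows(c):
    hsv=cv2.cvtColor(c["image"],cv2.COLOR_RGB2HSV); m=cv2.inRange(hsv,(0,0,170),(180,40,255))
    k=np.zeros_like(m); k[:,220:330]=m[:,220:330]; n,l,s,ct=cv2.connectedComponentsWithStats(k)
    return [(s[i].tolist(),ct[i].round().tolist()) for i in range(1,n) if s[i][4]>250]
E
python3 -c "
from h import *
print(forkrows(cam('wrist')))"
```

```text
[([236, 15, 94, 253, 9866], [278.0, 139.0]), ([261, 328, 33, 66, 1634], [277.0, 365.0])]
```

Request:
arm_command --targets '[{"tx":0,"ty":0,"tz":-0.5,"rx":0,"ry":0,"rz":0,"hand":1.5},{"tx":0,"ty":0,"tz":-0.5,"rx":0,"ry":0,"rz":0,"hand":1.5},{"tx":0,"ty":0,"tz":-0.5,"rx":0,"ry":0,"rz":0,"hand":1.5},{"tx":0,"ty":0,"tz":-0.3,"rx":0,"ry":0,"rz":0,"hand":1.5},{"tx":0,"ty":0,"tz":0,"rx":0,"ry":0,"rz":0,"hand":1.5}]' --newtons 60

```text
time_s: 13.72
position: [0.4972, 0.1031, 0.0024]
tcp_rot: [1.815, 2.564, 0.001]
ft_force: [-0.6, -0.0, 0.2]
grip_width: 0.0216
grip_force: 58.7
```

```bash
python3 -c "
from h import *
print(forkrows(cam('wrist')))"
```

```text
[([238, 15, 92, 253, 9714], [278.0, 139.0]), ([261, 331, 33, 63, 1613], [277.0, 365.0])]
```

Run:
```python
from h import *
c=cam("wrist"); hsv=cv2.cvtColor(c["image"],cv2.COLOR_RGB2HSV); m=cv2.inRange(hsv,(0,0,170),(180,40,255)); 
for col in(262,268,272,276,280,286): r=np.flatnonzero(m[:100,col]); print(col,r[:1],end=" ")
s=bot.read_state(); p=s["position"]; M=R.from_rotvec(s["tcp_rot"]).as_matrix()
t=ray(c,(275,15),.051);h=ray(c,(277,394),.054); print(t,h,np.linalg.norm(t-h),(t+h)/2,(M.T@((t+h)/2-p)).round(4),(M.T@(h-p)).round(4))
plan([(p[0],p[1],.045,1.914,2),(.5675,.116,.05,.215,11)])
```

```text
262 [78] 268 [27] 272 [] 276 [] 280 [] 286 [20] [0.46191118 0.20219254 0.051     ] [0.51453033 0.05517377 0.054     ] 0.1561803296890304 [0.48822076 0.12868316 0.0525    ] [ 0.027   0.0003 -0.0504] [-0.051   0.0007 -0.0519]
13 [{"tz": -2.14, "rz": -0.002}, {"tz": -2.15, "rz": -0.002}, {"tx": -0.11, "ty": 0.64, "tz": -0.05, "rz": 0.154}, {"ty": 0.66, "tz": -0.04, "rz": 0.155}, {"tx": 0.1, "ty": 0.64, "tz": -0.05, "rz": 0.154}, {"tx": 0.19, "ty": 0.62, "tz": -0.04, "rz": 0.155}, {"tx": 0.29, "ty": 0.59, "tz": -0.05, "rz": 0.154}, {"tx": 0.37, "ty": 0.54, "tz": -0.04, "rz": 0.155}, {"tx": 0.45, "ty": 0.47, "tz": -0.05, "rz": 0.154}, {"tx": 0.52, "ty": 0.39, "tz": -0.04, "rz": 0.154}, {"tx": 0.57, "ty": 0.31, "tz": -0.05, "rz": 0.155}, {"tx": 0.62, "ty": 0.22, "tz": -0.04, "rz": 0.154}, {"tx": 0.64, "ty": 0.12, "tz": -0.05, "rz": 0.155}]
from [0.4969 0.1031 0.0021] [-1.815 -2.564 -0.   ] end [0.5675 0.116  0.05  ]
```

Fork is held near its origin, with the tips about 103 mm ahead of the tool. Lift, turn and carry it over the pocket.

Request:
arm_command --targets '[{"tx":0,"ty":0,"tz":-2.1,"rx":0,"ry":0,"rz":0,"hand":1.5},{"tx":0,"ty":0,"tz":-2.1,"rx":0,"ry":0,"rz":0,"hand":1.5},{"tx":-0.1,"ty":0.6,"tz":0,"rx":0,"ry":0,"rz":0.154,"hand":1.5},{"tx":0,"ty":0.7,"tz":0,"rx":0,"ry":0,"rz":0.154,"hand":1.5},{"tx":0.1,"ty":0.6,"tz":0,"rx":0,"ry":0,"rz":0.154,"hand":1.5},{"tx":0.2,"ty":0.6,"tz":0,"rx":0,"ry":0,"rz":0.154,"hand":1.5},{"tx":0.3,"ty":0.6,"tz":0,"rx":0,"ry":0,"rz":0.154,"hand":1.5},{"tx":0.4,"ty":0.5,"tz":0,"rx":0,"ry":0,"rz":0.154,"hand":1.5},{"tx":0.5,"ty":0.5,"tz":0,"rx":0,"ry":0,"rz":0.154,"hand":1.5},{"tx":0.5,"ty":0.4,"tz":0,"rx":0,"ry":0,"rz":0.154,"hand":1.5},{"tx":0.6,"ty":0.3,"tz":0,"rx":0,"ry":0,"rz":0.154,"hand":1.5},{"tx":0.6,"ty":0.2,"tz":0,"rx":0,"ry":0,"rz":0.154,"hand":1.5}]'

```text
time_s: 15.32
position: [0.5606, 0.116, 0.0438]
tcp_rot: [-3.089, -0.57, 0.001]
ft_force: [-0.2, 0.5, 0.1]
grip_width: 0.0213
grip_force: 58.8
```

Request:
arm_command --targets '[{"tx":0.6,"ty":0.1,"tz":0,"rx":0,"ry":0,"rz":0.158,"hand":1.5},{"tx":0,"ty":0,"tz":0,"rx":0,"ry":0,"rz":0,"hand":1.5},{"tx":0,"ty":0,"tz":0,"rx":0,"ry":0,"rz":0,"hand":1.5}]'

```text
time_s: 15.7
position: [0.5661, 0.1171, 0.0439]
tcp_rot: [-3.124, -0.336, 0.002]
ft_force: [-0.5, -0.6, -0.3]
grip_width: 0.0217
grip_force: 58.8
```

Run:
```python
from h import *
c=cam("wrist"); save(c,"pics/w6.png"); np.savez("w6.npz",image=c["image"],R=c["R"],p=c["p"],K=c["K"])
s=bot.read_state(); p=s["position"]; M=R.from_rotvec(s["tcp_rot"]).as_matrix(); print(p,np.arctan2(M[1,0],M[0,0]),s["grip_width"],s["grip_force"])
Rb=R.from_euler("z",.215).as_matrix()
for P in((.12,.098,.026),(.12,-.098,.026),(.11,.02,.008),(.11,-.02,.008),(.05,.02,.026),(.05,-.02,.026)): print(P,proj(c,np.array([.5675,.116,0])+Rb@P).round())
```

```text
[0.56620593 0.11697437 0.04396816] 0.213699953819048 0.021597585697935427 58.83684612192383
(0.12, 0.098, 0.026) [84.  4.]
(0.12, -0.098, 0.026) [480.   4.]
(0.11, 0.02, 0.008) [245.  32.]
(0.11, -0.02, 0.008) [317.  32.]
(0.05, 0.02, 0.026) [245. 146.]
(0.05, -0.02, 0.026) [317. 146.]
```

View pics/w6.png

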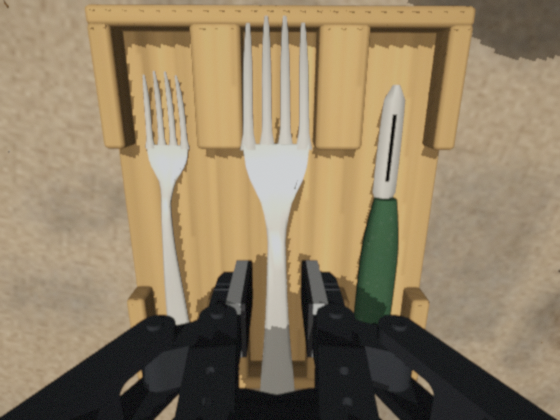

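The view shows the fork in hand with its tines at the far end, cols 248–304 and tip row 18. The middle pocket's wall ends are at cols 241 and 317 on row 147, so it is centred near 279. The fork is therefore aligned, about 1 mm too far left.

Run:
```python
from h import *
c=dict(np.load("w6.npz")); s=bot.read_state(); p=s["position"]; M=R.from_rotvec(s["tcp_rot"]).as_matrix()
for n,uv,z in(("tip",(276,18),.088),("tip",(276,18),.1),("farL",(88,8),.026),("farR",(472,8),.026),("wL",(241,147),.026),("wR",(317,147),.026),("farL",(88,8),.02),("wL",(241,147),.02)):
    print(n,z,(M.T@(ray(c,uv,z)-p)).round(4))
```

```text
tip 0.088 [ 0.1037 -0.0018 -0.0441]
tip 0.1 [ 0.1016 -0.0017 -0.0561]
farL 0.026 [ 0.1193 -0.0951  0.0179]
farR 0.026 [0.1194 0.0956 0.0178]
wL 0.026 [ 0.0507 -0.0212  0.0179]
wR 0.026 [0.0507 0.021  0.0179]
farL 0.02 [ 0.1205 -0.098   0.0239]
wL 0.02 [ 0.0498 -0.0218  0.0239]
```

Request:
arm_command --targets '[{"tx":0,"ty":0.15,"tz":1.2,"rx":0,"ry":0,"rz":0,"hand":1.5},{"tx":0,"ty":0,"tz":1.2,"rx":0,"ry":0,"rz":0,"hand":1.5},{"tx":0,"ty":0,"tz":1.2,"rx":0,"ry":0,"rz":0,"hand":1.5},{"tx":0,"ty":0,"tz":1.2,"rx":0,"ry":0,"rz":0,"hand":1.5},{"tx":0,"ty":0,"tz":1.2,"rx":0,"ry":0,"rz":0,"hand":1.5},{"tx":0,"ty":0,"tz":0.8,"rx":0,"ry":0,"rz":0,"hand":1.5},{"tx":0,"ty":0,"tz":0,"rx":0,"ry":0,"rz":0,"hand":1.5}]'

```text
time_s: 16.62
position: [0.5665, 0.1155, -0.0246]
tcp_rot: [3.124, 0.332, -0.002]
ft_force: [-0.1, 0.4, 0.1]
grip_width: 0.0215
grip_force: 58.8
```

Request:
arm_command --targets '[{"tx":0,"ty":0,"tz":0.2,"rx":0,"ry":0,"rz":0,"hand":1.5},{"tx":0,"ty":0,"tz":0.2,"rx":0,"ry":0,"rz":0,"hand":1.5},{"tx":0,"ty":0,"tz":0,"rx":0,"ry":0,"rz":0,"hand":1.5}]'

```text
time_s: 17.0
position: [0.5671, 0.1156, -0.0277]
tcp_rot: [-3.124, -0.332, -0.0]
ft_force: [-0.6, 0.5, -0.4]
grip_width: 0.0216
grip_force: 58.8
```

Request:
arm_command --targets '[{"tx":0,"ty":0,"tz":0.2,"rx":0,"ry":0,"rz":0,"hand":1.5},{"tx":0,"ty":0,"tz":0.15,"rx":0,"ry":0,"rz":0,"hand":1.5},{"tx":0,"ty":0,"tz":0,"rx":0,"ry":0,"rz":0,"hand":1.5}]'

```text
time_s: 17.38
position: [0.5674, 0.1156, -0.0298]
tcp_rot: [-3.124, -0.332, -0.001]
ft_force: [-2.2, -0.2, 8.6]
grip_width: 0.0219
grip_force: 63.9
```

Request:
arm_command --targets '[{"tx":0,"ty":0,"tz":0.1,"rx":0,"ry":0,"rz":0,"hand":1.5},{"tx":0,"ty":0,"tz":0,"rx":0,"ry":0,"rz":0,"hand":1.5}]'

```text
time_s: 17.62
position: [0.5674, 0.1156, -0.0299]
tcp_rot: [-3.124, -0.332, -0.001]
ft_force: [-3.7, -0.8, 14.3]
grip_width: 0.0219
grip_force: 67.1
```

Request:
arm_command --targets '[{"tx":0,"ty":0,"tz":0.1,"rx":0,"ry":0,"rz":0,"hand":1.5},{"tx":0,"ty":0,"tz":0,"rx":0,"ry":0,"rz":0,"hand":1.5}]'

```text
time_s: 17.88
position: [0.5674, 0.1156, -0.0299]
tcp_rot: [-3.124, -0.332, -0.002]
ft_force: [-4.9, -1.3, 20.8]
grip_width: 0.0219
grip_force: 70.3
```

Request:
arm_command --targets '[{"tx":0,"ty":0,"tz":-0.3,"rx":0,"ry":0,"rz":0,"hand":2},{"tx":0,"ty":0,"tz":0,"rx":0,"ry":0,"rz":0,"hand":4.5},{"tx":0,"ty":0,"tz":0,"rx":0,"ry":0,"rz":0,"hand":4.5},{"tx":0,"ty":0,"tz":0,"rx":0,"ry":0,"rz":0,"hand":4.5},{"tx":0,"ty":0,"tz":-0.5,"rx":0,"ry":0,"rz":0,"hand":4.5},{"tx":0,"ty":0,"tz":-1.5,"rx":0,"ry":0,"rz":0,"hand":4.5},{"tx":0,"ty":0,"tz":-3,"rx":0,"ry":0,"rz":0,"hand":4.5},{"tx":0,"ty":0,"tz":-3,"rx":0,"ry":0,"rz":0,"hand":4.5},{"tx":0,"ty":0,"tz":0,"rx":0,"ry":0,"rz":0,"hand":4.5}]'

```text
time_s: 19.0
position: [0.5696, 0.116, 0.0531]
tcp_rot: [-3.123, -0.332, -0.011]
ft_force: [-0.3, 0.2, 0.2]
grip_width: 0.045
grip_force: 0.0
```

Run:
```python
from h import *
c=cam("wrist"); np.savez("w7.npz",image=c["image"],R=c["R"],p=c["p"],K=c["K"])
s=bot.read_state(); p=s["position"]; M=R.from_rotvec(s["tcp_rot"]).as_matrix(); print(s["time_s"],p,np.arctan2(M[1,0],M[0,0]))
hsv=cv2.cvtColor(c["image"],cv2.COLOR_RGB2HSV); m=cv2.inRange(hsv,(0,0,150),(180,50,255)); 
n,l,st,ct=cv2.connectedComponentsWithStats(m)
for i in range(1,n):
    if st[i][4]>150: print("white",st[i].tolist(),ct[i].round(1))
Rb=R.from_euler("z",.215).as_matrix(); o=np.array([.5675,.116,0])
for i in range(1,n):
    if st[i][4]>150 and 150<ct[i][0]<420:
        ys,xs=np.where(l==i); y0=ys.min(); t=(xs[ys==y0].mean(),y0); ym=ys.max(); b=(xs[ys==ym].mean(),ym)
        for z in(.015,): print((Rb.T@(ray(c,t,z)-o)).round(4),(Rb.T@(ray(c,b,z)-o)).round(4),t,b)
w=m=cv2.inRange(hsv,(40,60,15),(95,255,200)); ys,xs=np.where(w); print("green",xs.min(),xs.max(),ys.min(),ys.max(),len(xs))
save(c,"pics/w7.png")
```

```text
19.05 [0.56811948 0.11575104 0.05149202] 0.211804823253713
white [254, 53, 44, 245, 4671] [275.8 168.3]
white [147, 80, 43, 231, 3725] [169.1 182.1]
white [366, 92, 29, 107, 1858] [380.5 147. ]
[0.1033 0.0015 0.015 ] [-0.0546  0.0001  0.015 ] (np.float64(275.0), np.int64(53)) (np.float64(278.0), np.int64(297))
[0.0891 0.0684 0.015 ] [-0.0648  0.0773  0.015 ] (np.float64(160.0), np.int64(80)) (np.float64(169.5), np.int64(310))
[ 0.082  -0.0641  0.015 ] [ 0.0174 -0.0629  0.015 ] (np.float64(387.0), np.int64(92)) (np.float64(376.0), np.int64(198))
green 12 551 200 419 3275
```

View pics/w7.png

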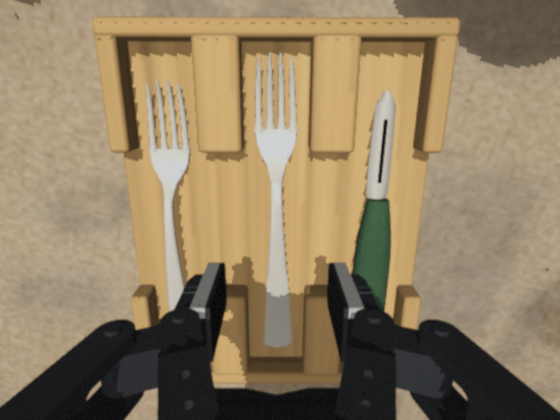

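The fork lies straight in the middle pocket, with its tips at (275,53), handle end at (278,345) and both walls clear. The peeler's blade tip is at (387,92) and the blade/handle junction at (376,198). That was my last permitted picture, so from here I'll check by numbers only. Next is the peeler.

Run:
```python
from h import *
Rb=R.from_euler("z",.215).as_matrix(); g=np.array([.5675,.116,0])+Rb@[.021,-.0635,0]; print(g)
plan([(g[0],g[1],.05,.2,2),(g[0],g[1],-.022,.2,5)])
```

```text
[0.60156407 0.05844229 0.        ]
7 [{"tx": 1.03, "ty": 3.15, "tz": 0.08, "ry": -0.002, "rz": 0.006}, {"tx": 1.05, "ty": 3.15, "tz": 0.07, "ry": -0.002, "rz": 0.006}, {"tz": 1.44}, {"tz": 1.44}, {"tz": 1.44}, {"tx": 0.01, "tz": 1.44}, {"tz": 1.44}]
from [0.5681 0.1158 0.0515] [-3.123 -0.332 -0.005] end [ 0.6016  0.0585 -0.022 ]
```

Request:
arm_command --targets '[{"tx":1.0,"ty":3.1,"tz":0,"rx":0,"ry":0,"rz":0.012,"hand":4},{"tx":1.0,"ty":3.1,"tz":0,"rx":0,"ry":0,"rz":0,"hand":4},{"tx":0,"ty":0,"tz":0,"rx":0,"ry":0,"rz":0,"hand":4},{"tx":0,"ty":0,"tz":0,"rx":0,"ry":0,"rz":0,"hand":4}]'

```text
time_s: 19.55
position: [0.5982, 0.0599, 0.0488]
tcp_rot: [-3.125, -0.314, 0.003]
ft_force: [-0.8, 0.1, 0.1]
grip_width: 0.0404
grip_force: 0.0
```

Run:
```python
from h import *
c=cam("wrist"); s=bot.read_state(); p=s["position"]; M=R.from_rotvec(s["tcp_rot"]).as_matrix()
hsv=cv2.cvtColor(c["image"],cv2.COLOR_RGB2HSV); print(p,s["tcp_rot"])
for n,m,z in(("white",cv2.inRange(hsv,(0,0,150),(180,50,255)),.013),("green",cv2.inRange(hsv,(45,70,15),(90,255,200)),.018)):
    m[:,:230]=0;m[:,330:]=0; k,l,st,ct=cv2.connectedComponentsWithStats(m); i=1+np.argmax(st[1:,4]); ys,xs=np.where(l==i); print(n,st[i].tolist())
    for r in(ys.min(),ys.min()+5,ys.max()-5,ys.max()):
        x=xs[ys==r]; print(r,x.min(),x.max(),(M.T@(ray(c,(x.mean(),r),z)-p)).round(4))
```

```text
[0.59814426 0.06063983 0.04899238] [-3.12414153e+00 -3.15986115e-01  3.04803578e-03]
white [271, 120, 22, 105, 1809]
120 279 284 [0.0639 0.0024 0.0359]
125 276 287 [0.061  0.0024 0.0359]
219 272 291 [0.0017 0.0026 0.036 ]
224 277 284 [-0.0018  0.0019  0.036 ]
green [266, 225, 33, 134, 3775]
225 273 290 [-0.0006  0.0041  0.031 ]
230 272 291 [-0.004   0.0025  0.031 ]
353 269 295 [-0.099   0.0032  0.0312]
358 277 286 [-0.1034  0.0028  0.0312]
```

Request:
arm_command --targets '[{"tx":0.4,"ty":0.24,"tz":1.3,"rx":0,"ry":0,"rz":0,"hand":4},{"tx":0,"ty":0,"tz":1.3,"rx":0,"ry":0,"rz":0,"hand":4},{"tx":0,"ty":0,"tz":1.3,"rx":0,"ry":0,"rz":0,"hand":4},{"tx":0,"ty":0,"tz":1.3,"rx":0,"ry":0,"rz":0,"hand":4},{"tx":0,"ty":0,"tz":1.3,"rx":0,"ry":0,"rz":0,"hand":4},{"tx":0,"ty":0,"tz":0.8,"rx":0,"ry":0,"rz":0,"hand":4},{"tx":0,"ty":0,"tz":0.2,"rx":0,"ry":0,"rz":0,"hand":4},{"tx":0,"ty":0,"tz":0,"rx":0,"ry":0,"rz":0,"hand":4}]'

```text
time_s: 20.6
position: [0.604, 0.0574, -0.0252]
tcp_rot: [-3.126, -0.313, -0.001]
ft_force: [-0.3, -0.0, 0.4]
grip_width: 0.0402
grip_force: 0.0
```

Request:
arm_command --targets '[{"tx":0,"ty":0,"tz":0.1,"rx":0,"ry":0,"rz":0,"hand":4},{"tx":0,"ty":0,"tz":0.1,"rx":0,"ry":0,"rz":0,"hand":4},{"tx":0,"ty":0,"tz":0,"rx":0,"ry":0,"rz":0,"hand":4}]'

```text
time_s: 20.98
position: [0.6038, 0.0574, -0.0272]
tcp_rot: [-3.126, -0.313, -0.0]
ft_force: [-0.6, -0.8, -0.1]
grip_width: 0.04
grip_force: 0.0
```

Request:
arm_command --targets '[{"tx":0,"ty":0,"tz":0,"rx":0,"ry":0,"rz":0,"hand":0.2},{"tx":0,"ty":0,"tz":0,"rx":0,"ry":0,"rz":0,"hand":0.2},{"tx":0,"ty":0,"tz":0,"rx":0,"ry":0,"rz":0,"hand":0.2},{"tx":0,"ty":0,"tz":0,"rx":0,"ry":0,"rz":0,"hand":0.2},{"tx":0,"ty":0,"tz":0,"rx":0,"ry":0,"rz":0,"hand":0.2}]' --newtons 66

```text
time_s: 21.6
position: [0.6038, 0.0576, -0.0273]
tcp_rot: [-3.126, -0.313, -0.0]
ft_force: [0.0, 0.0, 0.4]
grip_width: 0.0098
grip_force: 64.0
```

Request:
arm_command --targets '[{"tx":0,"ty":0,"tz":0,"rx":0,"ry":0,"rz":0,"hand":2.6},{"tx":0,"ty":0,"tz":0,"rx":0,"ry":0,"rz":0,"hand":2.6},{"tx":0,"ty":0,"tz":0.2,"rx":0,"ry":0,"rz":0,"hand":2.6},{"tx":0,"ty":0,"tz":0,"rx":0,"ry":0,"rz":0,"hand":0.2},{"tx":0,"ty":0,"tz":0,"rx":0,"ry":0,"rz":0,"hand":0.2},{"tx":0,"ty":0,"tz":0,"rx":0,"ry":0,"rz":0,"hand":0.2},{"tx":0,"ty":0,"tz":0,"rx":0,"ry":0,"rz":0,"hand":0.2}]' --newtons 68

```text
time_s: 22.48
position: [0.6036, 0.0574, -0.0294]
tcp_rot: [-3.126, -0.313, 0.0]
ft_force: [-0.7, -0.9, -0.4]
grip_width: 0.0106
grip_force: 65.9
```

Request:
arm_command --targets '[{"tx":0,"ty":0,"tz":-0.3,"rx":0,"ry":0,"rz":0,"hand":0.2},{"tx":0,"ty":0,"tz":-0.6,"rx":0,"ry":0,"rz":0,"hand":0.2},{"tx":0,"ty":0,"tz":-1,"rx":0,"ry":0,"rz":0,"hand":0.2},{"tx":0,"ty":0,"tz":-1.5,"rx":0,"ry":0,"rz":0,"hand":0.2},{"tx":0,"ty":0,"tz":-1.5,"rx":0,"ry":0,"rz":0,"hand":0.2},{"tx":0,"ty":0,"tz":-1.5,"rx":0,"ry":0,"rz":0,"hand":0.2},{"tx":0,"ty":0,"tz":-1.5,"rx":0,"ry":0,"rz":0,"hand":0.2},{"tx":0,"ty":0,"tz":-1,"rx":0,"ry":0,"rz":0,"hand":0.2},{"tx":0,"ty":0,"tz":0,"rx":0,"ry":0,"rz":0,"hand":0.2},{"tx":0,"ty":0,"tz":0,"rx":0,"ry":0,"rz":0,"hand":0.2}]'

```text
time_s: 23.72
position: [0.6032, 0.0574, 0.0592]
tcp_rot: [-3.126, -0.313, 0.002]
ft_force: [-0.1, 0.5, -0.4]
grip_width: 0.0107
grip_force: 65.9
```

```bash
cat > pk.py <<'E'
from h import *
c=cam("wrist"); s=bot.read_state(); p=s["position"]; M=R.from_rotvec(s["tcp_rot"]).as_matrix()
hsv=cv2.cvtColor(c["image"],cv2.COLOR_RGB2HSV); print(s["time_s"],p,s["tcp_rot"],s["grip_width"],s["grip_force"])
for n,m in(("white",cv2.inRange(hsv,(0,0,150),(180,50,255))),("green",cv2.inRange(hsv,(45,70,15),(90,255,200)))):
    m[:,:240]=0;m[:,320:]=0; k,l,st,ct=cv2.connectedComponentsWithStats(m); i=1+np.argmax(st[1:,4]); ys,xs=np.where(l==i); print(n,st[i].tolist())
    for r in(ys.min(),ys.min()+5,ys.max()-5,ys.max()):
        x=xs[ys==r]; q=(x.mean(),r); print(r,x.min(),x.max(),[(M.T@(ray(c,q,p[2]+h)-p)).round(4).tolist()[:2] for h in(.034,.042,.05)])
E
python3 pk.py
```

```text
23.775 [0.60312146 0.05734465 0.05897147] [-3.12585712e+00 -3.13482064e-01  2.34296460e-03] 0.010478794778137923 65.87977954921229
white [260, 147, 33, 151, 3580]
147 272 280 [[0.0581, -0.0012], [0.0592, -0.0012], [0.0604, -0.0013]]
152 269 283 [[0.0561, -0.0016], [0.0573, -0.0016], [0.0585, -0.0016]]
292 268 287 [[-0.0098, -0.001], [-0.005, -0.001], [-0.0002, -0.001]]
297 272 280 [[-0.0125, -0.0017], [-0.0075, -0.0017], [-0.0026, -0.0016]]
green [253, 297, 47, 98, 3048]
297 266 287 [[-0.0125, -0.0014], [-0.0075, -0.0014], [-0.0026, -0.0014]]
302 265 288 [[-0.0152, -0.0014], [-0.0101, -0.0014], [-0.005, -0.0014]]
389 254 299 [[-0.0672, -0.0014], [-0.0593, -0.0014], [-0.0514, -0.0014]]
394 271 281 [[-0.0705, -0.0017], [-0.0624, -0.0017], [-0.0543, -0.0017]]
```

```bash
python3 -c "
from h import *
plan([(.575,.02,.15,.3,4),(.5256,-.217,.178,1.62,14)])"
```

```text
18 [{"tx": -0.88, "ty": 0.77, "tz": -2.27, "rz": -0.025}, {"tx": -0.89, "ty": 0.76, "tz": -2.28, "ry": 0.001, "rz": -0.025}, {"tx": -0.92, "ty": 0.73, "tz": -2.27, "rz": -0.025}, {"tx": -0.93, "ty": 0.7, "tz": -2.28, "rz": -0.025}, {"tx": -0.84, "ty": 1.51, "tz": -0.2, "rz": -0.094}, {"tx": -0.97, "ty": 1.43, "tz": -0.2, "rz": -0.095}, {"tx": -1.11, "ty": 1.33, "tz": -0.2, "rz": -0.094}, {"tx": -1.23, "ty": 1.22, "tz": -0.2, "rz": -0.094}, {"tx": -1.33, "ty": 1.1, "tz": -0.2, "rz": -0.094}, {"tx": -1.43, "ty": 0.97, "tz": -0.2, "rz": -0.095}, {"tx": -1.52, "ty": 0.83, "tz": -0.2, "rz": -0.094}, {"tx": -1.59, "ty": 0.68, "tz": -0.2, "rz": -0.094}, {"tx": -1.65, "ty": 0.53, "tz": -0.2, "rz": -0.095}, {"tx": -1.69, "ty": 0.37, "tz": -0.2, "rz": -0.094}, {"tx": -1.71, "ty": 0.21, "tz": -0.2, "rz": -0.094}, {"tx": -1.73, "ty": 0.05, "tz": -0.2, "rz": -0.095}, {"tx": -1.73, "ty": -0.12, "tz": -0.2, "rz": -0.094}, {"tx": -1.71, "ty": -0.27, "tz": -0.2, "rx": -0.001, "rz": -0.094}]
from [0.6031 0.0573 0.059 ] [-3.126e+00 -3.130e-01  2.000e-03] end [ 0.5256 -0.217   0.178 ]
```

Request:
arm_command --targets '[{"tx":-0.9,"ty":0.8,"tz":-2.3,"rx":0,"ry":0,"rz":-0.025,"hand":0.2},{"tx":-0.9,"ty":0.8,"tz":-2.3,"rx":0,"ry":0,"rz":-0.025,"hand":0.2},{"tx":-0.9,"ty":0.7,"tz":-2.3,"rx":0,"ry":0,"rz":-0.025,"hand":0.2},{"tx":-0.9,"ty":0.7,"tz":-2.3,"rx":0,"ry":0,"rz":-0.025,"hand":0.2},{"tx":-0.8,"ty":1.5,"tz":-0.2,"rx":0,"ry":0,"rz":-0.094,"hand":0.2},{"tx":-1.0,"ty":1.4,"tz":-0.2,"rx":0,"ry":0,"rz":-0.094,"hand":0.2},{"tx":-1.1,"ty":1.3,"tz":-0.2,"rx":0,"ry":0,"rz":-0.094,"hand":0.2},{"tx":-1.2,"ty":1.2,"tz":-0.2,"rx":0,"ry":0,"rz":-0.094,"hand":0.2},{"tx":-1.3,"ty":1.1,"tz":-0.2,"rx":0,"ry":0,"rz":-0.094,"hand":0.2},{"tx":-1.4,"ty":1.0,"tz":-0.2,"rx":0,"ry":0,"rz":-0.094,"hand":0.2}]'

```text
time_s: 25.02
position: [0.5546, -0.0811, 0.1629]
tcp_rot: [-2.85, -1.319, 0.002]
ft_force: [0.2, -1.4, -1.1]
grip_width: 0.0107
grip_force: 66.0
```

Request:
arm_command --targets '[{"tx":-1.5,"ty":0.8,"tz":-0.2,"rx":0,"ry":0,"rz":-0.094,"hand":0.2},{"tx":-1.6,"ty":0.7,"tz":-0.2,"rx":0,"ry":0,"rz":-0.094,"hand":0.2},{"tx":-1.6,"ty":0.5,"tz":-0.2,"rx":0,"ry":0,"rz":-0.094,"hand":0.2},{"tx":-1.7,"ty":0.4,"tz":-0.2,"rx":0,"ry":0,"rz":-0.094,"hand":0.2},{"tx":-1.7,"ty":0.2,"tz":-0.2,"rx":0,"ry":0,"rz":-0.094,"hand":0.2},{"tx":-1.7,"ty":0,"tz":-0.2,"rx":0,"ry":0,"rz":-0.094,"hand":0.2},{"tx":-1.7,"ty":-0.1,"tz":-0.2,"rx":0,"ry":0,"rz":-0.094,"hand":0.2},{"tx":-1.7,"ty":-0.3,"tz":-0.2,"rx":0,"ry":0,"rz":-0.098,"hand":0.2},{"tx":0,"ty":0,"tz":0,"rx":0,"ry":0,"rz":0,"hand":0.2},{"tx":0,"ty":0,"tz":0,"rx":0,"ry":0,"rz":0,"hand":0.2}]'

```text
time_s: 26.28
position: [0.5262, -0.2135, 0.1792]
tcp_rot: [-2.166, -2.274, -0.001]
ft_force: [-0.4, -0.9, -0.7]
grip_width: 0.0107
grip_force: 66.0
```

```bash
python3 pk.py
python3 - <<'E'
from h import *
for n,box in(("top",(300,150,450,260)),("scene",(280,130,420,260))):
    c=cam(n); hsv=cv2.cvtColor(c["image"],cv2.COLOR_RGB2HSV); m=cv2.inRange(hsv,(50,60,15),(95,255,200)); k=np.zeros_like(m);x0,y0,x1,y1=box;k[y0:y1,x0:x1]=m[y0:y1,x0:x1]
    q,l,st,ct=cv2.connectedComponentsWithStats(k)
    for i in range(1,q):
        if st[i][4]>15: print(n,st[i].tolist(),ct[i].round(1))
    # predicted handle points
    s=bot.read_state(); p=s["position"]; M=R.from_rotvec(s["tcp_rot"]).as_matrix()
    for x in(-.109,-.004,.061): print(x,[proj(c,p+M@[x,0,-h]).round(1).tolist() for h in(.03,.045,.06)])
E
```

```text
26.325 [ 0.52641275 -0.21313416  0.17931159] [-2.16487939e+00 -2.27488277e+00 -9.59211509e-04] 0.01069341970124181 65.96667782299903
white [261, 147, 32, 149, 3502]
147 271 279 [[0.0591, -0.0008], [0.0603, -0.0008], [0.0614, -0.0007]]
152 269 283 [[0.0571, -0.0004], [0.0583, -0.0004], [0.0596, -0.0004]]
290 268 281 [[-0.0075, -0.0012], [-0.0028, -0.0011], [0.002, -0.0011]]
295 270 280 [[-0.0102, -0.001], [-0.0053, -0.0009], [-0.0004, -0.0009]]
green [254, 297, 46, 98, 3034]
297 265 287 [[-0.0113, -0.0005], [-0.0063, -0.0005], [-0.0014, -0.0005]]
302 265 288 [[-0.014, -0.0003], [-0.0089, -0.0003], [-0.0038, -0.0003]]
389 254 298 [[-0.0657, -0.0006], [-0.0578, -0.0005], [-0.0499, -0.0005]]
394 275 279 [[-0.069, -0.0001], [-0.0609, -0.0001], [-0.0528, -0.0001]]
-0.109 [[431.0, 199.2], [433.0, 198.4], [435.0, 197.6]]
-0.004 [[381.1, 202.6], [382.4, 201.8], [383.8, 201.1]]
0.061 [[350.2, 204.6], [351.1, 203.9], [352.0, 203.2]]
scene [353, 130, 9, 6, 33] [356.  132.1]
-0.109 [[363.6, 129.7], [364.3, 124.7], [365.1, 119.6]]
-0.004 [[345.1, 144.0], [345.7, 138.8], [346.4, 133.5]]
0.061 [[332.3, 153.8], [332.9, 148.5], [333.4, 143.0]]
```

Run:
```python
from h import *
c=cam("scene"); hsv=cv2.cvtColor(c["image"],cv2.COLOR_RGB2HSV); m=cv2.inRange(hsv,(50,60,15),(95,255,200)); m[:90]=0; m[200:]=0; m[:,:320]=0; m[:,410:]=0
ys,xs=np.where(m); print(len(xs),xs.min(),xs.max(),ys.min(),ys.max()); print(cv2.fitLine(np.c_[xs,ys].astype(np.float32),cv2.DIST_HUBER,0,.01,.01).ravel())
s=bot.read_state(); p=s["position"]; M=R.from_rotvec(s["tcp_rot"]).as_matrix()
for t in(-.2,-.1,0,.1,.2):
    a,b=[proj(c,p+M@[-.004-d*np.cos(t),0,-.045-d*np.sin(t)]) for d in(.0,.105)]; v=b-a; print(t,b.round(1),(v/np.linalg.norm(v)).round(3))
# board check in scene: orange mask
b=cv2.inRange(hsv,(5,150,60),(20,255,255)); b[:150]=0;b[240:]=0;b[:,:295]=0;b[:,390:]=0
k,_=cv2.findContours(b,cv2.RETR_EXTERNAL,cv2.CHAIN_APPROX_NONE); k=max(k,key=cv2.contourArea); print(cv2.boundingRect(k))
Rb=R.from_euler("z",.05).as_matrix()
for q in((-.075,.09),(-.075,-.09),(.075,.09),(0,-.14)): print(q,proj(c,np.array([.5268,-.241,.015])+Rb@[*q,0]).round(1))
for f in(lambda k:k[k[:,0].argmin()],lambda k:k[k[:,1].argmax()],lambda k:k[k[:,0].argmax()],lambda k:k[k[:,1].argmin()]): print(f(k[:,0]))
```

```text
57 353 365 125 135
[  0.8103837   -0.58589953 358.56906    129.92218   ]
-0.2 [363.  131.9] [ 0.93  -0.368]
-0.1 [363.8 128.3] [ 0.864 -0.503]
0 [364.4 124.7] [ 0.798 -0.603]
0.1 [364.8 121.2] [ 0.735 -0.678]
0.2 [365.1 117.8] [ 0.678 -0.735]
(306, 175, 71, 53)
(-0.075, 0.09) [349.9 226.1]
(-0.075, -0.09) [378.8 195.5]
(0.075, 0.09) [303.7 206.1]
(0, -0.14) [363.8 180. ]
[306 206]
[349 227]
[376 197]
[335 175]
```

```bash
python3 -c "
from h import *
print(bot.job_done())"
```

```text
the job is handed in; nothing more can be done
None
```

The job is handed in, result not reported back: the fork lies flat in the middle pocket with its tines to the far end, and the peeler is held level by its blade end, its middle about 20 cm above the board's middle, with its handle pointing the board-handle way.

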